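Make up two flange sample joints on the inspection bench

ROBOT

A 7-joint arm with a two-finger parallel gripper is mounted at the origin on the work surface. World frame = base frame: x ahead of the robot, y to its left, z up, the work surface at z = 0. Lengths are in m, angles in rad, forces in N, time in s.
With the tool pointing down it reaches from about 0.425 to 0.875 m from the base axis. Payload 4.7 kg.
Tool frame: the origin (TCP) lies midway between the tips of the shut fingers; the grasp point (between the pads) lies 19 mm behind it; z points along the fingers, x is the direction in which the jaws open and shut, and the axes are right-handed (so a half turn about z gives the same grasp; the last joint's range is limited). The gripper opens to 87 mm and grips with 3 to 60 N. Pads are 19 mm wide; open, the fingers measure 117 mm over their backs; the gripper's body (75 mm by 190 mm) begins 51 mm behind the grasp point.
Start: joints at [-1.335, 0.321, -0.07, 1.45, 0.023, 1.371, -0.057], TCP at [0.143, 0.634, 0.187] pointing down, gripper open.
Joint ranges: [-2.86, 2.86], [-0.3, 2.09], [-1.38, 1.24], [0.06, 2.45], [-1.56, 4.7], [0.09, 2.05], [-2.69, 2.69]. Speed limits (rad/s): [2.57, 2.57, 3.14, 3.14, 3.14, 3.14, 3.14].

INTERFACE

Orientations are given as a rotation vector (axis times angle).
In Python, from bench import get_state, eyes, ticket gives the robot as it stands.
- The arm moves only by the tool carry_out, never from a script. Its argument "motion" is a list of rows, each a list of 2 entries, a list of its own where there are three numbers: the shift along the world's x, y, z in m, then the turn about the world's z in rad. A call has 1 to 20 rows; each row is the pose to reach, as a shift and turn from the pose commanded when the call began; what a row does not reach only later rows make up. A row lasts 1/10 s, in which the tool goes at most 50 mm and 8.59 degrees, less where a joint would pass 70% of its speed; a pose out of reach is approached as far as the arm can. A call with a gripper value outside its range is refused whole. "grip" is the gripper command: -1 is fully open, 1 is shut, values between are in proportion, set as the call begins (left out, the last holds). The fingers move at their own pace and stop on an object; "squeeze" is the grip in N (left out, the last holds). Time passes only in rows, so rows that repeat a pose let the fingers close. It gives the time, the measured TCP pose, the force and the opening at its end, in the units of the state.
- get_state(): the state, without advancing time (a new reading comes with each control period).
- eyes.get_image(name): name is "side" or "top"; returns a dict with "pixels" (480x640x3 uint8, blue, green, red), "mtx" (3x3 intrinsics, pixels), "extrinsics" (4x4, takes a point from camera to world coordinates). Camera axes: x right, y down, z forward; pixel columns grow to the right and rows downward; lengths in m; the calibration is good to about 2 mm. A picture is of the moment at which its call begins. There is no depth.
- ticket.close_job(): hands the job in, once; it reports no verdict.
The state is a dict: "time": time; "joint_positions": joint angles; "qd": joint speeds; "joint_torque": joint torques, N m; "position": TCP position; "tool_rot": TCP orientation; "ft_force": force on the tool from outside, world axes, zero at the start; "torque": the same for the moment, N m; "grip_width": opening from 0.0 (shut) to 1.0 (fully open).
Only numpy, scipy, OpenCV 4.12 (cv2) and the standard library are available. Lean on these libraries where they do the work, as an engineer would, in place of code of your own. Each camera call takes 0.05 s, during which the arm holds its last target. There are 200 camera calls.

TASK

Make up the two sample joints on the bench, every part lying flat and centred on its base. On the round base flange put the thick ring first, then the plate with the tab, then the flange with the pipe neck (neck up); on the square base flange put the small ring and then the disc cap with the lug (lug up). Let go of everything, and leave the analyser, the thickness gauge and the wooden gauge case where they are.

Things in the scene. Friction and masses are not known exactly. Their poses are not given: they have to be found in the camera images.
- round_base: Round steel base flange fixed flat on the bench: disc 105 mm in diameter and 18 mm thick, with four black bolt-hole marks and a raised face 68 mm across and 2 mm high in the middle (its top 20 mm above the bench; the black bore mark there is flat, not a hole). It does not move. Origin: centre of its underside, z up. The stack's axis is its z axis.
- square_base: Square steel base flange fixed flat on the bench: 84 x 84 mm, 16 mm thick, with four black bolt-hole marks and a round raised face 52 mm across and 2 mm high (its top 18 mm above the bench; the black bore mark is flat). It does not move. Origin: centre of its underside, z up. x and y along its sides.
- thick_ring: Loose steel spacer ring, the larger and taller of the two plain rings: outside 60 mm, hole 34 mm, 22 mm high, about 0.33 kg, lying flat. Origin: centre of its underside, z up. Grip across the outside and keep it the way up it lies.
- tab_plate: Loose steel orifice plate lying flat: disc 60 mm in diameter, 10 mm thick, hole 18 mm, with a flat tab 16 mm wide and 6 mm thick (2 to 8 mm above the underside) that reaches to 73 mm from the disc's centre along +x; about 0.24 kg. Origin: centre of the disc's underside (not of the whole plate), z up, x out along the tab. Which way the tab points at the end does not matter.
- neck_flange: Loose steel flange with pipe neck, neck up: disc 80 mm in diameter and 12 mm thick, four black bolt-hole marks, and a round neck 34 mm outside, 22 mm bore, that rises to 48 mm above the underside; about 0.55 kg. Origin: centre of its underside, z up. Grip across the neck.
- small_ring: Loose steel seal ring, the smaller and lower of the two plain rings: outside 44 mm, hole 22 mm, 12 mm high, about 0.11 kg, lying flat. Origin: centre of its underside, z up. Grip across the outside and keep it the way up it lies.
- lug_cap: Loose steel disc cap, lug up: solid disc 56 mm in diameter and 10 mm thick with a rectangular lifting lug in its middle, 30 mm long (x) by 18 mm wide (y), whose top is 40 mm above the underside; a black eye mark on each side of the lug; about 0.30 kg. Origin: centre of its underside, z up. Grip the lug across its 18 mm (closing along y).
- analyser: Bystander: black pistol-shaped handheld analyser lying on its side at the far edge of the work, 1.4 kg, loose: body 85 mm wide (y) and 70 mm high, reaching from the steel nose 40 mm before its origin (towards -x) to 160 mm beyond it (+x), and then a handle. Origin: on its underside, on the body's middle line. Leave it alone.
- gauge: Bystander: grey hand-held thickness gauge with a green screen and small yellow keys, loose, lying flat: 120 mm long (x), 65 mm wide (y), 28 mm high, 0.3 kg. Origin: on its underside, in the middle of its +x end, the body reaching 120 mm from there towards -x. Leave it alone.
- gauge_case: Bystander: small closed wooden gauge case with a brass catch, loose: 150 mm long (x), 80 mm wide (y), 35 mm high, 0.5 kg. Origin: on its underside, in the middle of its +x end, the case reaching 150 mm from there towards -x. Leave it alone.
Mind the look-alikes: they are no part of the job. Leave any blue or pink look-alike of the lug_cap alone. Leave any turquoise look-alike of the tab_plate alone.

How it is judged:
By the outcome, as a careful person would: the job done as asked, in the order asked, and still so for the second after the job is handed in, with the robot touching nothing.
It also fails if it takes over 144 s, if anything falls off the work surface, if the arm or the gripper's body presses on something with over 40 N, if the wrist force passes 120 N, or if a joint passes its speed limit or range.

## Working session

There is one attempt and no reset: what is moved stays moved. The work goes in short steps, Python scripts to look and compute and a tool call to move; the robot and the scene stay as the last step left them, time stands still between calls to the robot, and variables do not carry over. Pictures are saved under pics/ and viewed, about 12 in all and at most 16, crops included, and the job is handed in when it is done.

Besides the shell and the picture viewer there is one more tool, called after ">>>" by a JSON object that holds its "method" and its "body". carry_out: Moves the arm, as the interface text tells. Its arguments: {"type":"object","properties":{"motion":{"type":"array","items":{"type":"array"}},"grip":{"type":"number"},"squeeze":{"type":"number"}},"required":["motion"]}

```bash
mkdir -p pics; cat > h.py <<'E'
import numpy as np, cv2
from bench import get_state, eyes, ticket
def shot(name,fn):
    d=eyes.get_image(name); cv2.imwrite('pics/'+fn+'.png',d['pixels']); np.savez('pics/'+fn+'.npz',m=d['mtx'],e=d['extrinsics']); return d
def w(fn,u,v,z):
    d=np.load('pics/'+fn+'.npz'); r=d['e'][:3,:3]@np.linalg.inv(d['m'])@[u,v,1]; t=d['e'][:3,3]; return (t+r*(z-t[2])/r[2]).round(4)
def px(fn,P):
    d=np.load('pics/'+fn+'.npz'); c=d['e'][:3,:3].T@(np.array(P)-d['e'][:3,3]); p=d['m']@c; return (p[:2]/p[2]).round(1)
def crop(fn,x0,y0,x1,y1,s,out):
    cv2.imwrite('pics/'+out+'.png',cv2.resize(cv2.imread('pics/'+fn+'.png')[y0:y1,x0:x1],None,fx=s,fy=s,interpolation=cv2.INTER_CUBIC))
E
python3 - <<'E'
from h import *
for n in('top','side'):
    d=shot(n,n+'0'); print(n,d['extrinsics'].round(3).tolist(),d['mtx'].round(1).tolist())
print(get_state())
E
```

```text
top [[-0.018, -0.988, 0.155, 0.39], [-1.0, 0.021, 0.019, -0.008], [-0.022, -0.154, -0.988, 0.981], [0.0, 0.0, 0.0, 1.0]] [[462.5, 0.0, 316.3], [0.0, 462.5, 239.4], [0.0, 0.0, 1.0]]
side [[0.996, -0.056, 0.074, 0.483], [-0.092, -0.667, 0.739, -0.82], [0.007, -0.743, -0.669, 0.8], [0.0, 0.0, 0.0, 1.0]] [[554.3, 0.0, 322.5], [0.0, 554.3, 241.9], [0.0, 0.0, 1.0]]
{'time': 0.1, 'joint_positions': array([-1.33492872,  0.32177347, -0.07006617,  1.45156957,  0.02259616,
        1.37081301, -0.05688811]), 'qd': array([-0.00053237, -0.00325277, -0.00143726, -0.00267701, -0.00169296,
       -0.00091449, -0.00145343]), 'joint_torque': array([-1.77275301e-04, -4.92569554e+01, -4.05748654e-01, -3.13399744e+01,
       -6.42601401e-02,  3.94399278e-02,  1.03687812e-04]), 'position': array([0.14290556, 0.63350937, 0.18604651]), 'tool_rot': array([ 2.45267005e+00,  1.96126850e+00, -2.08108573e-03]), 'ft_force': array([-0.14627749, -0.04739396, -0.08503296]), 'torque': array([ 0.03013125, -0.06347257, -0.00070897]), 'grip_width': 1.003948793709547}
```

View pics/top0.png

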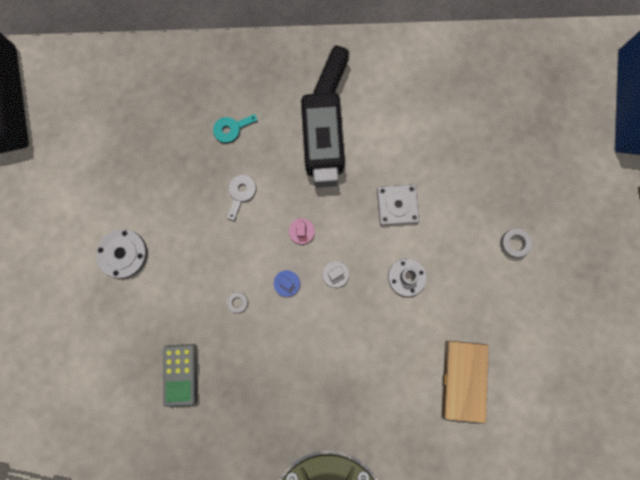

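View pics/side0.png

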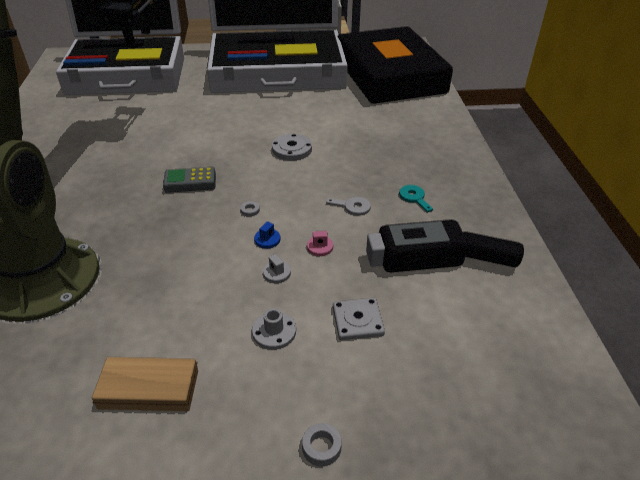

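The steel parts, as (u,v) in the top view:
- Round base (122,254), square base (398,205), thick ring (516,243), neck flange (408,278), small ring (237,302).
- Tab plate: grey at (242,188) fits. Turquoise at (226,130) is the look-alike.
- Lug cap: grey at (336,274) fits. Pink (302,232) and blue (287,284) are the look-alikes.

I'll fit the rims in both cameras and check them on enlarged overlays.

```bash
cat >> h.py <<'E'
from scipy.optimize import minimize
def fitc(fn,x,y,z,r,span=0.008,stat=np.mean):
    """centre of the circle (height z, radius r) whose rim has most image gradient"""
    im=cv2.GaussianBlur(cv2.imread('pics/'+fn+'.png').astype(np.float32),(0,0),0.8)
    g=sum(np.hypot(cv2.Sobel(im[...,c],cv2.CV_32F,1,0),cv2.Sobel(im[...,c],cv2.CV_32F,0,1)) for c in range(3))
    d=np.load('pics/'+fn+'.npz'); a=np.linspace(0,2*np.pi,180)
    def s(p):
        P=np.stack([p[0]+r*np.cos(a),p[1]+r*np.sin(a),0*a+z])-d['e'][:3,3:]; q=d['m']@d['e'][:3,:3].T@P; q=(q[:2]/q[2]).astype(np.float32)
        return -stat(np.minimum(cv2.remap(g,q[0],q[1],cv2.INTER_LINEAR),300))
    G=np.arange(-span,span+1e-4,0.001); p0=min(((x+i,y+j) for i in G for j in G),key=s)
    return minimize(s,p0,method='Nelder-Mead',options=dict(xatol=1e-4,initial_simplex=[p0,(p0[0]+.001,p0[1]),(p0[0],p0[1]+.001)])).x.round(4)
def draw(im,fn,x,y,z,r,col,x0,y0,s):
    a=np.linspace(0,2*np.pi,90); q=np.array([(px(fn,[x+r*np.cos(t),y+r*np.sin(t),z])-[x0,y0]+.5)*s-.5 for t in a])
    cv2.polylines(im,[q.round().astype(int)],True,col,1)
E
python3 - <<'E'
from h import *
O=dict(round_base=((122,252),[(.018,.0525)]),square_base=((398,204),[(.018,.026)]),thick_ring=((516,242),[(.022,.03)]),
 tab_plate=((242,187),[(.01,.03)]),neck_flange=((408,277),[(.012,.04)]),small_ring=((237,302),[(.012,.022)]),lug_cap=((336,274),[(.01,.028)]))
tiles={'top':[], 'side':[]}
for n,(p,c) in O.items():
    z,r=c[0]; g=w('top0',*p,z)
    for f in('top','side'):
        q=fitc(f+'0',g[0],g[1],z,r,.012); print(n,f,g[:2],q,'reach',np.hypot(*q).round(3))
        u,v=px(f+'0',[*q,z]); x0,y0=int(u)-33,int(v)-33
        im=cv2.imread('pics/'+f+'0.png'); im=cv2.copyMakeBorder(im,40,40,40,40,cv2.BORDER_REPLICATE)[y0+40:y0+107,x0+40:x0+107]
        im=cv2.resize(im,None,fx=3,fy=3,interpolation=cv2.INTER_CUBIC); draw(im,f+'0',*q,z,r,(0,0,255),x0,y0,3); 
        print('   tile',x0,y0); tiles[f].append(im)
for f in tiles:
    t=tiles[f]+[tiles[f][0]*0]; cv2.imwrite(f'pics/m{f}.png',np.vstack([np.hstack(t[:4]),np.hstack(t[4:])])[:,:804][:, :800])
E
```

```text
round_base top [0.5228 0.4229] [0.5155 0.4168] reach 0.663
   tile 91 222
round_base side [0.5228 0.4229] [0.5222 0.4113] reach 0.665
   tile 258 115
square_base top [ 0.6133 -0.1642] [ 0.5972 -0.1505] reach 0.616
   tile 358 178
square_base side [ 0.6133 -0.1642] [ 0.6    -0.1926] reach 0.63
   tile 318 295
thick_ring top [ 0.5259 -0.404 ] [ 0.5166 -0.3981] reach 0.652
   tile 480 213
thick_ring side [ 0.5259 -0.404 ] [ 0.519  -0.4171] reach 0.666
   tile 284 416
tab_plate top [0.6608 0.1702] [0.659  0.1719] reach 0.681
   tile 208 154
tab_plate side [0.6608 0.1702] [0.6571 0.1586] reach 0.676
   tile 323 175
neck_flange top [ 0.4584 -0.1789] [ 0.4541 -0.1757] reach 0.487
   tile 373 246
neck_flange side [ 0.4584 -0.1789] [ 0.4572 -0.1852] reach 0.493
   tile 239 299
small_ring top [0.4133 0.1786] [0.4143 0.1812] reach 0.452
   tile 202 268
small_ring side [0.4133 0.1786] [0.4141 0.1668] reach 0.446
   tile 216 178
lug_cap top [ 0.4678 -0.0291] [ 0.4694 -0.0276] reach 0.47
   tile 302 240
lug_cap side [ 0.4678 -0.0291] [ 0.4678 -0.0362] reach 0.469
   tile 242 241
```

View pics/mtop.png

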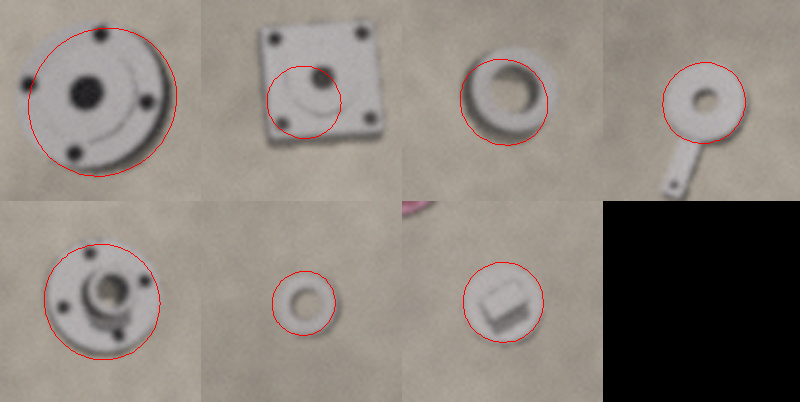

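View pics/mside.png

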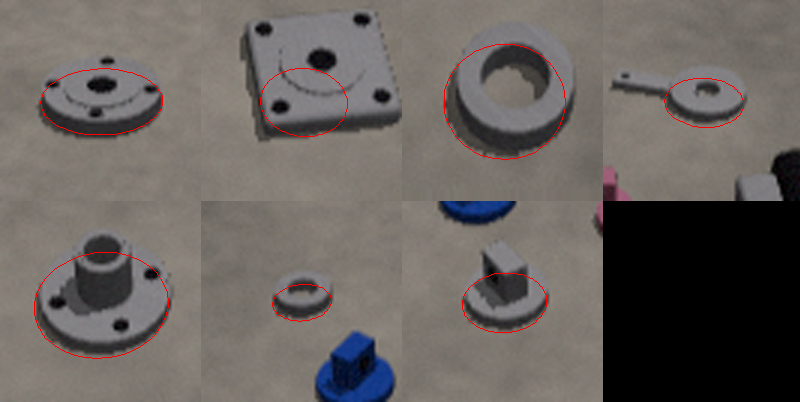

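The overlays show the rims locking onto shadows. The lug cap and tab plate crops do confirm the grey ones. I'll refit by silhouette, separating neutral steel from the tan bench.

```bash
cat >> h.py <<'E'
def steel(fn):
    im=cv2.GaussianBlur(cv2.imread('pics/'+fn+'.png').astype(np.float32),(0,0),1.0)
    return (im[...,2]-im[...,0])/(im.sum(2)/3+1)
def hullmask(fn,P,x0,y0,n,s=4):
    q=np.array([px(fn,p) for p in P],float); h=cv2.convexHull(((q-[x0,y0]+.5)*s).astype(np.float32)).round().astype(int)
    m=np.zeros((n*s,n*s),np.float32); cv2.fillPoly(m,[h],1); return cv2.resize(m,(n,n),interpolation=cv2.INTER_AREA)
def fits(fn,x,y,cyls,show=None,n=76):
    """silhouette fit: cyls=[(z0,z1,r)]; a square when r<0 (half side, yaw fitted)"""
    S=steel(fn); u,v=px(fn,[x,y,.01]); x0,y0=int(u)-n//2,int(v)-n//2
    A=cv2.copyMakeBorder(S,n,n,n,n,cv2.BORDER_REPLICATE)[y0+n:y0+2*n,x0+n:x0+2*n]; bg=np.median(A); 
    a=np.linspace(0,2*np.pi,40)
    def model(p):
        m=0
        for z0,z1,r in cyls:
            m=np.maximum(m,hullmask(fn,[(p[0]+r*np.cos(t),p[1]+r*np.sin(t),z) for t in a for z in(z0,z1)],x0,y0,n))
        return m
    def cost(p):
        m=model(p); k=cv2.dilate(m,np.ones((9,9)))>0   # two-class fit round the outline
        f=(A*m).sum()/m.sum(); b=(A*(1-m)*k).sum()/((1-m)*k).sum(); return -(b-f)
    p0=min(((x+i,y+j) for i in np.arange(-.009,.01,.003) for j in np.arange(-.009,.01,.003)),key=cost)
    r=minimize(cost,p0,method='Nelder-Mead',options=dict(xatol=1e-4,fatol=1e-6,initial_simplex=[p0,(p0[0]+.003,p0[1]),(p0[0],p0[1]+.003)]))
    return r.x.round(4),-r.fun
E
python3 - <<'E'
from h import *
O=dict(round_base=((122,252),[(0,.018,.0525)]),thick_ring=((516,242),[(0,.022,.03)]),
 tab_plate=((242,187),[(0,.01,.03)]),neck_flange=((408,277),[(0,.012,.04),(.01,.048,.017)]),small_ring=((237,302),[(0,.012,.022)]),lug_cap=((336,274),[(0,.01,.028)]))
for n,(p,c) in O.items():
    g=w('top0',*p,c[0][1]); print(n,g[:2],*[fits(f,g[0],g[1],c) for f in('top0','side0')])
# hand-read bore marks
print('rb bore',w('top0',91+87/3,222+93/3,.02),w('side0',258+102/3,115+85/3,.02))
print('sq bore',w('top0',358+121/3,178+78/3,.018),w('side0',318+121/3,295+60/3,.018))
k=[((275,39),(264,28)),((362,33),(362,19)),((370,118),(382,96)),((283,125),(281,107))]
for t,s in k: print('sq bolt',w('top0',358+(t[0]-201)/3,178+t[1]/3,.016),w('side0',318+(s[0]-201)/3,295+s[1]/3,.016))
E
```

```text
round_base [0.5228 0.4229] (array([0.5217, 0.4289]), np.float64(0.09549994021654129)) (array([0.5231, 0.436 ]), np.float64(0.10975304245948792))
thick_ring [ 0.5259 -0.404 ] (array([ 0.5261, -0.4086]), np.float64(0.059327632188797)) (array([ 0.5256, -0.4036]), np.float64(0.09007278084754944))
tab_plate [0.6608 0.1702] (array([0.6613, 0.1721]), np.float64(0.07620041072368622)) (array([0.6607, 0.179 ]), np.float64(0.09459233283996582))
neck_flange [ 0.4584 -0.1789] (array([ 0.4594, -0.1774]), np.float64(0.08782994002103806)) (array([ 0.4594, -0.1726]), np.float64(0.1109764501452446))
small_ring [0.4133 0.1786] (array([0.4137, 0.1803]), np.float64(0.056043174117803574)) (array([0.4137, 0.1871]), np.float64(0.0906979963183403))
lug_cap [ 0.4678 -0.0291] (array([ 0.4684, -0.0276]), np.float64(0.07590372860431671)) (array([ 0.4685, -0.0196]), np.float64(0.09836698323488235))
rb bore [0.5204 0.4261 0.02  ] [0.5248 0.4315 0.02  ]
sq bore [ 0.6133 -0.1649  0.018 ] [ 0.616  -0.1623  0.018 ]
sq bolt [ 0.643  -0.1331  0.016 ] [ 0.5838 -0.1316  0.016 ]
sq bolt [ 0.6459 -0.1951  0.016 ] [ 0.6462 -0.1294  0.016 ]
sq bolt [ 0.584  -0.1977  0.016 ] [ 0.6485 -0.1918  0.016 ]
sq bolt [ 0.5804 -0.1363  0.016 ] [ 0.5868 -0.1949  0.016 ]
```

>>> {"method": "carry_out", "body": {"motion": [[[0.271,-0.4515,0],0.222],[[0.271,-0.4515,0],0.222],[[0.271,-0.4515,0],0.222],[[0.271,-0.4515,0],0.222],[[0.271,-0.4515,0],0.222],[[0.271,-0.4515,0],0.222],[[0.271,-0.4515,0],0.222],[[0.271,-0.4515,0],0.222],[[0.271,-0.4515,0],0.222],[[0.271,-0.4515,0],0.222],[[0.271,-0.4515,0],0.222],[[0.271,-0.4515,0],0.222],[[0.271,-0.4515,-0.05],0.222],[[0.271,-0.4515,-0.1],0.222],[[0.271,-0.4515,-0.12],0.222],[[0.271,-0.4515,-0.12],0.222]], "grip": -1, "squeeze": 20}}

```text
time: 1.7
position: [0.4105, 0.1817, 0.0636]
tool_rot: [-2.219, -2.222, 0.012]
ft_force: [-0.7, 0.1, 1.1]
grip_width: 0.999
```

```bash
python3 - <<'E'
from h import *
shot('side','side1');shot('top','top1');s=get_state();print(s['time'],s['position'],s['tool_rot'],px('side1',s['position']),px('top1',s['position']))
a=cv2.resize(cv2.imread('pics/side1.png')[110:250,180:340],None,fx=2.5,fy=2.5);b=cv2.resize(cv2.imread('pics/top1.png')[230:370,160:320],None,fx=2.5,fy=2.5)
cv2.imwrite('pics/c1.png',np.hstack([a,b]))
E
```

```text
1.8 [0.41401836 0.18332826 0.06756329] [2.22017915e+00 2.22268883e+00 2.73307007e-04] [247.2 187. ] [229.2 301.1]
```

View pics/c1.png

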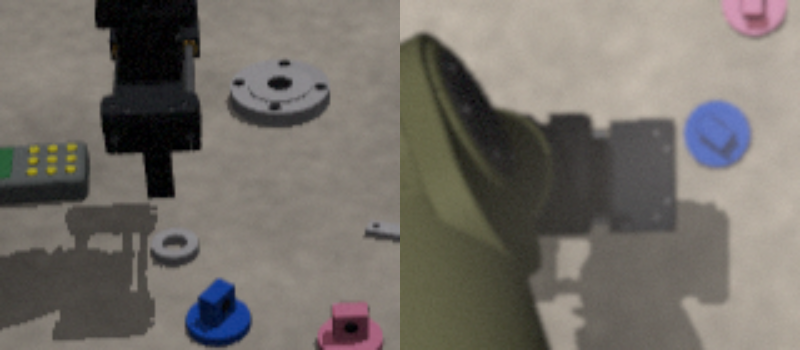

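>>> {"method": "carry_out", "body": {"motion": [[[0,0,-0.045],0],[[0,0,-0.062],0],[[0,0,-0.062],0],[[0,0,-0.062],0]]}}

```text
time: 2.2
position: [0.4155, 0.1837, 0.0069]
tool_rot: [2.22, 2.222, 0.005]
ft_force: [0.0, 0.9, -0.6]
grip_width: 1.0
```

>>> {"method": "carry_out", "body": {"motion": [[[0,0,0],0],[[0,0,0],0],[[0,0,0],0],[[0,0,0],0],[[0,0,0],0],[[0,0,0],0],[[0,0,0],0],[[0,0,0],0]], "grip": 1, "squeeze": 10}}

```text
time: 3.0
position: [0.414, 0.1826, 0.005]
tool_rot: [-2.221, -2.222, 0.0]
ft_force: [0.5, 0.5, -1.0]
grip_width: 0.358
```

```bash
python3 - <<'E'
from h import *
shot('side','side2');s=get_state();print(s['time'],s['position'],s['grip_width'])
crop('side2',170,140,330,260,4,'c2')
E
```

```text
3.05 [0.41397174 0.18257152 0.00502235] 0.3100295678569026
```

View pics/c2.png

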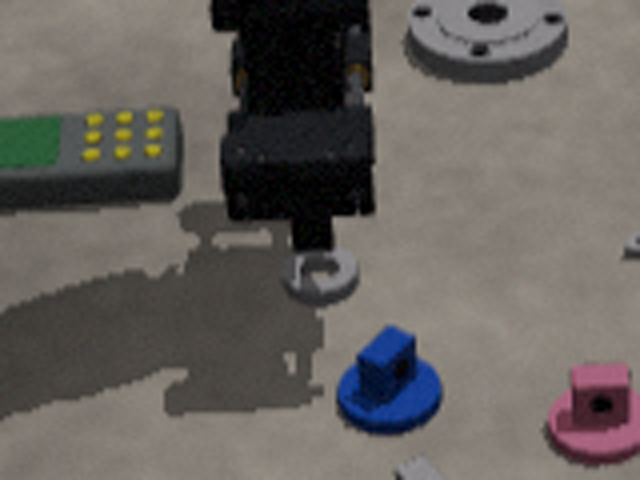

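```bash
python3 - <<'E'
from h import *
print('tcp side',px('side2',[.414,.1826,.005]),'near tip',px('side2',[.414,.167,.005]),'ring(.414,.182)',px('side2',[.414,.182,.012]))
print('ring by side',w('side2',170+321/4,140+270/4,.012),'by top0 hand',w('top0',202+(305-201)/3-.33,268+(303-201)/3-.33,.012))
print(get_state()['time'])
E
```

```text
tcp side [249.4 209.3] near tip [249.4 213.6] ring(.414,.182) [249.2 207.1]
ring by side [0.4164 0.1803 0.012 ] by top0 hand [0.414 0.18  0.012]
3.05
```

```bash
python3 - <<'E'
from h import *
for z in (.0676,.0776,.0876,.0976): print('open near finger inner/outer',z,px('side1',[.414,.1398,z]),px('side1',[.414,.125,z]))
for z in (.005,.012,.02,.03): print('now inner/outer',z,px('side2',[.414,.169,z]),px('side2',[.414,.157,z]))
E
```

```text
open near finger inner/outer 0.0676 [247. 199.] [246.9 203.2]
open near finger inner/outer 0.0776 [246.6 195.3] [246.5 199.5]
open near finger inner/outer 0.0876 [246.2 191.6] [246.1 195.8]
open near finger inner/outer 0.0976 [245.8 187.8] [245.7 192. ]
now inner/outer 0.005 [249.4 213.1] [249.4 216.4]
now inner/outer 0.012 [249.2 210.7] [249.1 214. ]
now inner/outer 0.02 [248.9 207.9] [248.8 211.2]
now inner/outer 0.03 [248.5 204.4] [248.5 207.7]
```

```bash
python3 - <<'E'
from h import *
a=cv2.resize(cv2.imread('pics/side2.png')[180:225,225:275],None,fx=8,fy=8,interpolation=cv2.INTER_NEAREST)
b=cv2.resize(cv2.imread('pics/side1.png')[170:215,225:275],None,fx=8,fy=8,interpolation=cv2.INTER_NEAREST)
cv2.imwrite('pics/c3.png',cv2.convertScaleAbs(np.hstack([b,a]),alpha=1.5))
E
```

```text
(no output)
```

View pics/c3.png

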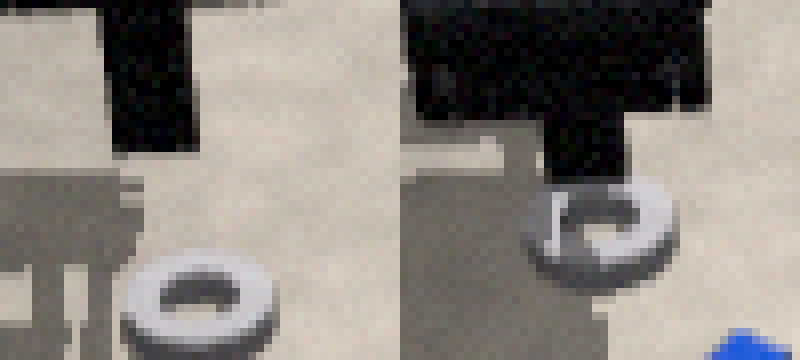

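```bash
python3 - <<'E'
from h import *
print(px('side0',[0,0,0]),px('top0',[0,0,0]),px('side0',[.143,.634,.187]))
print([w('side0',*p,0) for p in((98,270),(85,245),(66,297))],[w('top0',*p,0) for p in((328,455),(293,478),(364,478))])
shot('top','top2')
a=cv2.resize(cv2.imread('pics/top2.png')[240:360,150:310],None,fx=4,fy=4);cv2.imwrite('pics/c4.png',cv2.convertScaleAbs(a,alpha=1.5))
E
```

```text
[ 40.7 279.1] [327.  512.7] [141.3  53.8]
[array([0.1082, 0.0167, 0.    ]), array([0.0651, 0.096 , 0.    ]), array([ 0.062 , -0.0535,  0.    ])] [array([ 0.1068, -0.0044,  0.    ]), array([0.0645, 0.0661, 0.    ]), array([ 0.063 , -0.0748,  0.    ])]
```

View pics/c4.png

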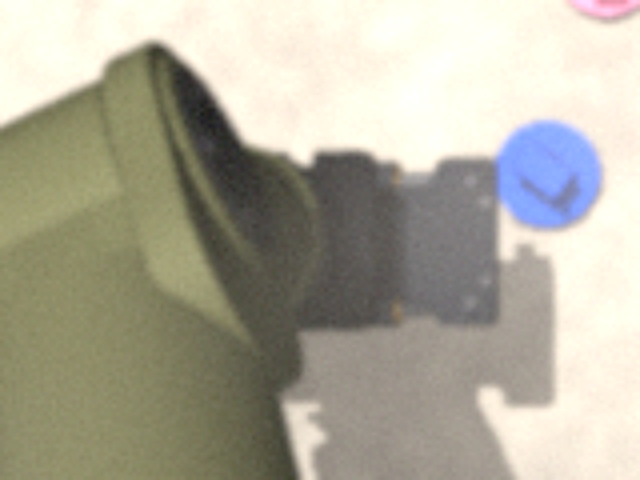

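```bash
cat >> h.py <<'E'
def tri(fa,pa,fb,pb):
    A=[];B=[]
    for f,p in((fa,pa),(fb,pb)):
        d=np.load('pics/'+f+'.npz'); r=d['e'][:3,:3]@np.linalg.inv(d['m'])@[*p,1]; r/=np.linalg.norm(r); M=np.eye(3)-np.outer(r,r); A.append(M);B.append(M@d['e'][:3,3])
    P=np.linalg.lstsq(sum(A),sum(B),rcond=None)[0]; return P.round(4),[float(np.linalg.norm(a@P-b).round(4)) for a,b in zip(A,B)]
E
python3 - <<'E'
from h import *
# hand end-face upper corners: side2 crop c2 (x4 from 170,140), top2 crop c4 (x4 from 150,240)
T=lambda x,y:(150+x/4,240+y/4); S=lambda x,y:(170+x/4,140+y/4)
print('end top -x',tri('top2',T(497,325),'side2',S(224,138)))
print('end top +x',tri('top2',T(497,162),'side2',S(372,112)))
# known-object check of the method: blue cap eye/lug top, grey cap lug top, neck top centre
print('neck top',tri('top0',(373+(111)/3-.33,246+(290-201)/3-.33),'side0',(239+101/3-.33,299+(250-201)/3-.33)),'expect z .048')
print('thick bore',tri('top0',(480+(520-402)/3-.33,213+92/3-.33),'side0',(284+(514-402)/3-.33,416+70/3-.33)),'z .022')
print('rb bore',tri('top0',(91+87/3-.33,222+93/3-.33),'side0',(258+34-.33,115+85/3-.33)),'z.02')
s=get_state();print(s['joint_positions'],s['position'],s['time'])
E
```

```text
end top -x (array([0.3789, 0.0832, 0.1729]), [0.0036, 0.0036])
end top +x (array([0.4499, 0.0817, 0.1846]), [0.0052, 0.0052])
neck top (array([ 0.4592, -0.1758,  0.0495]), [0.0002, 0.0002]) expect z .048
thick bore (array([ 0.5233, -0.4064,  0.0302]), [0.0015, 0.0015]) z .022
rb bore (array([0.5221, 0.4249, 0.0248]), [0.0016, 0.0016]) z.02
[-0.81125546  0.0808785   0.35012423  2.13615567 -0.03453477  0.92985124
  1.12953985] [0.41396789 0.18254061 0.00501759] 3.1
```

>>> {"method": "carry_out", "body": {"motion": [[[0,0,0.05],0],[[0,0,0.1],0],[[0,0,0.1],0],[[0,0,0.1],0],[[0,0,0.1],0],[[0,0,0.1],0],[[0,0,0.1],0],[[0,0,0.1],0],[[0,0,0.1],0],[[0,0,0.1],0],[[0,0,0.1],0],[[0,0,0.1],0]], "grip": 1}}

```text
time: 4.3
position: [0.414, 0.1826, 0.1051]
tool_rot: [-2.221, -2.222, -0.0]
ft_force: [-0.2, -0.5, 1.1]
grip_width: 0.006
```

```bash
python3 - <<'E'
from h import *
s=get_state();print(s['time'],s['position'],s['grip_width'],s['ft_force'])
shot('side','side3'); print('tcp',px('side3',s['position']))
P=[(.414+dx,s['position'][1]+dy,s['position'][2]) for dx in(-.0095,.0095) for dy in (-.015,0)];print([px('side3',p) for p in P])
a=cv2.resize(cv2.imread('pics/side3.png')[100:220,200:300],None,fx=5,fy=5,interpolation=cv2.INTER_NEAREST);cv2.imwrite('pics/c5.png',cv2.convertScaleAbs(a,alpha=2))
E
```

```text
4.3 [0.41404598 0.18260272 0.10510775] 0.006337163350989294 [-0.23364523 -0.54772     1.12582498]
tcp [245.7 173.2]
[array([241.2, 177.5]), array([241.3, 173.4]), array([250.1, 177. ]), array([250.1, 173. ])]
```

View pics/c5.png

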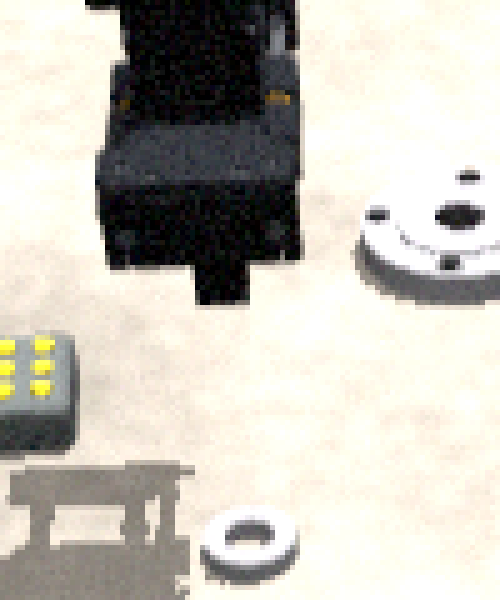

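>>> {"method": "carry_out", "body": {"motion": [[[0.05,0.01,0],0],[[0.07,0.01,-0.03],0],[[0.07,0.01,-0.08],0],[[0.07,0.01,-0.105],0],[[0.07,0.01,-0.105],0],[[0.07,0.01,-0.11],0],[[0.07,0.01,-0.115],0],[[0.07,0.01,-0.115],0],[[0.07,0.01,-0.115],0]]}}

```text
time: 5.25
position: [0.4848, 0.1931, -0.0088]
tool_rot: [2.221, 2.222, 0.003]
ft_force: [-0.1, -0.8, 0.1]
grip_width: 0.007
```

```bash
python3 - <<'E'
from h import *
s=get_state();print(s['time'],s['position'],s['ft_force'])
shot('side','side4');print(px('side4',s['position']))
a=cv2.resize(cv2.imread('pics/side4.png')[150:250,220:340],None,fx=6,fy=6,interpolation=cv2.INTER_NEAREST);cv2.imwrite('pics/c6.png',cv2.convertScaleAbs(a,alpha=2))
E
```

```text
5.25 [ 0.48478341  0.19309927 -0.00879829] [-0.09195179 -0.83635501  0.05001193]
[280.5 209.6]
```

View pics/c6.png

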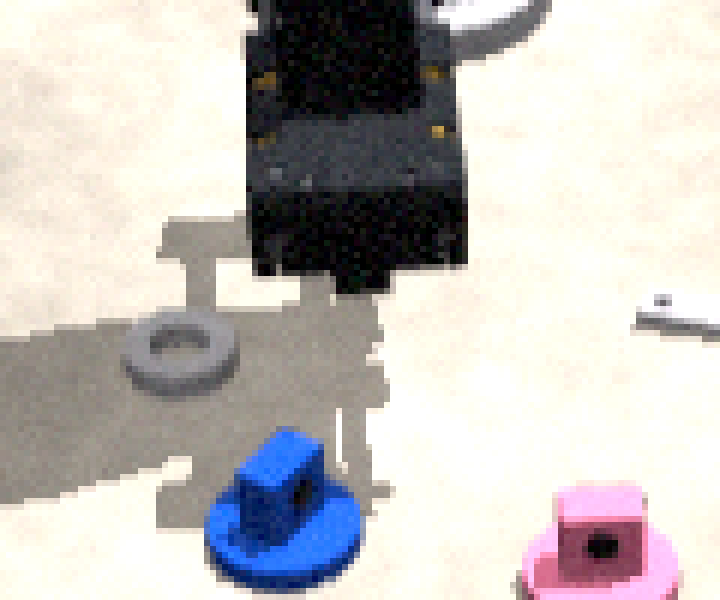

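>>> {"method": "carry_out", "body": {"motion": [[[0,0,-0.012],0],[[0,0,-0.017],0],[[0,0,-0.02],0],[[0,0,-0.02],0],[[0,0,-0.02],0]]}}

```text
time: 5.8
position: [0.484, 0.1925, -0.0301]
tool_rot: [-2.221, -2.222, 0.0]
ft_force: [0.0, -0.2, 0.1]
grip_width: 0.003
```

>>> {"method": "carry_out", "body": {"motion": [[[0,0,-0.001],0],[[0,0,-0.002],0],[[0,0,-0.003],0],[[0,0,-0.004],0],[[0,0,-0.004],0]]}}

```text
time: 6.3
position: [0.4839, 0.1926, -0.0341]
tool_rot: [-2.221, -2.222, 0.0]
ft_force: [-0.0, -1.1, 0.0]
grip_width: 0.003
```

>>> {"method": "carry_out", "body": {"motion": [[[0,0,-0.001],0],[[0,0,-0.002],0],[[0,0,-0.003],0],[[0,0,-0.003],0]]}}

```text
time: 6.7
position: [0.4842, 0.1927, -0.0351]
tool_rot: [-2.221, -2.221, -0.0]
ft_force: [-4.8, -2.3, 14.9]
grip_width: 0.007
```

>>> {"method": "carry_out", "body": {"motion": [[[0,0,0.03],0],[[0,0,0.07],0],[[-0.045,-0.0065,0.07],0],[[-0.0695,-0.0115,0.07],0],[[-0.0695,-0.0115,0.07],0],[[-0.0695,-0.0115,0.07],0],[[-0.0695,-0.0115,0.07],0],[[-0.0695,-0.0115,0.07],0],[[-0.0695,-0.0115,0.07],0],[[-0.0695,-0.0115,0.03],0],[[-0.0695,-0.0115,0.008],0],[[-0.0695,-0.0115,0.008],0],[[-0.0695,-0.0115,0.008],0]], "grip": -1}}

```text
time: 8.0
position: [0.4148, 0.1808, -0.0288]
tool_rot: [2.221, 2.221, -0.001]
ft_force: [0.4, -0.4, 1.2]
grip_width: 0.988
```

>>> {"method": "carry_out", "body": {"motion": [[[0,0,0],0],[[0,0,0],0],[[0,0,0],0],[[0,0,0],0],[[0,0,0],0],[[0,0,0],0],[[0,0,0],0],[[0,0,0],0]], "grip": 1, "squeeze": 10}}

```text
time: 8.8
position: [0.4145, 0.1811, -0.0289]
tool_rot: [-2.221, -2.222, -0.0]
ft_force: [-0.7, 0.4, 1.0]
grip_width: 0.501
```

>>> {"method": "carry_out", "body": {"motion": [[[0,0,0],0],[[0,0,0],0],[[0,0,0],0],[[0,0,0],0],[[0,0,0],-0.15],[[0,0,0],-0.3],[[0,0,0],-0.45],[[0,0,0],-0.6],[[0,0,0],-0.75],[[0,0,0],-0.9],[[0,0,0],-1.05],[[0,0,0],-1.2],[[0,0,0],-1.35],[[0,0,0],-1.5],[[0,0,0],-1.571],[[0,0,0],-1.571],[[0,0,0],-1.571]], "grip": -1}}

```text
time: 10.5
position: [0.4145, 0.1811, -0.0289]
tool_rot: [3.141, 0.003, 0.0]
ft_force: [-0.4, 0.0, 0.2]
grip_width: 0.997
```

>>> {"method": "carry_out", "body": {"motion": [[[0,0,0],0],[[0,0,0],0],[[0,0,0],0],[[0,0,0],0],[[0,0,0],0],[[0,0,0],0],[[0,0,0],0],[[0,0,0],0]], "grip": 1, "squeeze": 20}}

```text
time: 11.3
position: [0.4145, 0.1811, -0.0289]
tool_rot: [3.142, 0.0, 0.0]
ft_force: [-0.4, -0.3, -0.1]
grip_width: 0.489
```

```bash
cat >> h.py <<'E'
def dark(fn,u,v,h=6,thr=.5):
    g=cv2.imread('pics/'+fn+'.png',0).astype(float); u,v=round(u),round(v); A=g[v-h:v+h+1,u-h:u+h+1]; hi=np.median(A); W=np.clip(hi*.8-A,0,None)
    y,x=np.mgrid[v-h:v+h+1,u-h:u+h+1]; return (W*x).sum()/W.sum(),(W*y).sum()/W.sum()
E
python3 - <<'E'
from h import *
def rep(n,pts,z,h):
    for f,ps in pts.items():
        q=[w(f,*dark(f,*p,h=h),z)[:2] for p in ps]; print(n,f,np.mean(q,0).round(4),[list(map(float,a)) for a in q])
T=lambda x,y,o:(358+(x-201)/3-.33,178+y/3-.33); S=lambda x,y:(318+(x-201)/3-.33,295+y/3-.33)
rep('sq bolts',{'top0':[T(*p,0) for p in((275,39),(362,33),(370,118),(283,125))],'side0':[S(*p) for p in((264,28),(362,19),(382,96),(281,107))]},.016,3)
rep('sq bore',{'top0':[T(322,78,0)],'side0':[S(322,60)]},.018,6)
R=lambda x,y:(91+x/3-.33,222+y/3-.33); Q=lambda x,y:(258+x/3-.33,115+y/3-.33)
rep('rb bolts',{'top0':[R(*p) for p in((100,34),(29,84),(147,102),(74,153))],'side0':[Q(*p) for p in((107,61),(53,84),(150,89),(95,113))]},.018,3)
rep('rb bore',{'top0':[R(87,93)],'side0':[Q(102,85)]},.02,7)
s=get_state();print(s['grip_width'])
E
```

```text
sq bolts top0 [ 0.6145 -0.1646] [[0.6441, -0.1321], [0.6469, -0.1943], [0.5849, -0.197], [0.582, -0.1348]]
sq bolts side0 [ 0.6153 -0.1612] [[0.5827, -0.1314], [0.6452, -0.1287], [0.6477, -0.1909], [0.5856, -0.1938]]
sq bore top0 [ 0.6145 -0.1645] [[0.6145, -0.1645]]
sq bore side0 [ 0.6153 -0.1611] [[0.6153, -0.1611]]
rb bolts top0 [0.5216 0.4275] [[0.5639, 0.4203], [0.5288, 0.4698], [0.5144, 0.3852], [0.4791, 0.4348]]
rb bolts side0 [0.5234 0.4342] [[0.5306, 0.4765], [0.4807, 0.4416], [0.5664, 0.4259], [0.5161, 0.3927]]
rb bore top0 [0.5214 0.4276] [[0.5214, 0.4276]]
rb bore side0 [0.5236 0.4329] [[0.5236, 0.4329]]
0.4894656486646946
```

>>> {"method": "carry_out", "body": {"motion": [[[0,0,0.04],0],[[0,0,0.09],0],[[0,0,0.12],0],[[0.025,-0.043,0.12],0],[[0.05,-0.086,0.12],0],[[0.075,-0.129,0.12],0],[[0.1,-0.172,0.12],0],[[0.125,-0.215,0.12],0],[[0.15,-0.258,0.12],0],[[0.175,-0.301,0.12],0],[[0.19,-0.33,0.12],0],[[0.2005,-0.345,0.12],0],[[0.2005,-0.345,0.12],0],[[0.2005,-0.345,0.08],0],[[0.2005,-0.345,0.05],0],[[0.2005,-0.345,0.03],0],[[0.2005,-0.345,0.03],0]]}}

```text
time: 13.0
position: [0.6118, -0.1611, -0.0024]
tool_rot: [-3.139, -0.003, 0.011]
ft_force: [-0.3, 0.2, -0.9]
grip_width: 0.492
```

>>> {"method": "carry_out", "body": {"motion": [[[0,0,-0.006],0],[[0,0,-0.009],0],[[0,0,-0.0115],0],[[0,0,-0.0115],0],[[0,0,-0.0115],0]]}}

```text
time: 13.5
position: [0.6154, -0.164, -0.0098]
tool_rot: [3.141, -0.0, 0.002]
ft_force: [-0.4, 0.9, -1.3]
grip_width: 0.491
```

>>> {"method": "carry_out", "body": {"motion": [[[0,0,-0.0005],0],[[0,0,-0.0005],0],[[0,0,-0.0005],0]]}}

```text
time: 13.8
position: [0.6151, -0.1639, -0.0108]
tool_rot: [3.142, -0.0, 0.0]
ft_force: [0.5, 0.3, -0.4]
grip_width: 0.488
```

>>> {"method": "carry_out", "body": {"motion": [[[0,0,0],0],[[0,0,0],0],[[0,0,0],0],[[0,0,0],0],[[0,0,0],0],[[0,0,0.03],0],[[0,0,0.08],0],[[-0.03,0.05,0.13],0],[[-0.05,0.09,0.13],0],[[-0.08,0.13,0.13],0],[[-0.1,0.16,0.13],0],[[-0.1,0.16,0.13],0]], "grip": -1}}

```text
time: 15.0
position: [0.5119, 0.0036, 0.1188]
tool_rot: [-3.136, -0.016, 0.003]
ft_force: [-0.2, 1.0, -0.2]
grip_width: 0.999
```

```bash
python3 - <<'E'
from h import *
s=get_state();print(s['time'],s['position'],s['grip_width'])
shot('side','side5');shot('top','top5')
a=cv2.resize(cv2.imread('pics/top5.png')[175:235,365:431],None,fx=6,fy=6,interpolation=cv2.INTER_CUBIC)
b=cv2.resize(cv2.imread('pics/side5.png')[290:350,325:391],None,fx=6,fy=6,interpolation=cv2.INTER_CUBIC)
cv2.imwrite('pics/c7.png',cv2.convertScaleAbs(np.hstack([a,b]),alpha=1.2))
E
```

```text
15.0 [0.51194368 0.00358325 0.11883017] 0.9990395665047938
```

View pics/c7.png

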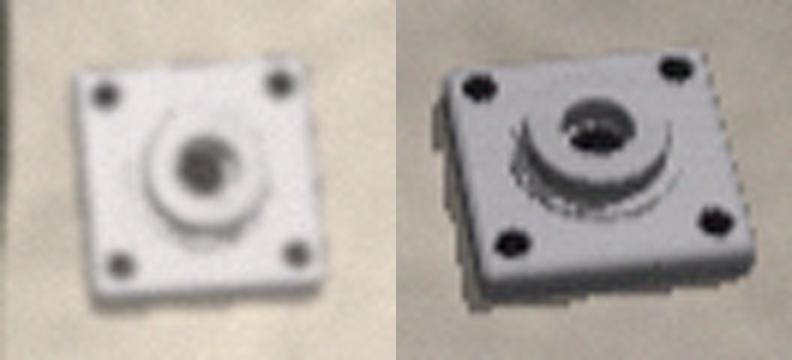

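```bash
python3 - <<'E'
from h import *
for f,c,o in(('top5',(.6145,-.1645),(365,175)),('side5',(.6153,-.1612),(325,290))):
    a=np.linspace(0,2*np.pi,180)
    for r in(.022,.011):
        q=(np.array([px(f,[c[0]+r*np.cos(t),c[1]+r*np.sin(t),.030]) for t in a])-o+.5)*6-.5; print(f,r,'left,top,right,bottom',q.min(0),q.max(0))
im=np.zeros((360,792,3),np.uint8)+cv2.imread('pics/c7.png')
for f,c,o,k in(('top5',(.6145,-.1645),(365,175),0),('side5',(.6153,-.1612),(325,290),396)):
    for z,r,col in((.030,.022,(0,0,255)),(.018,.026,(0,160,0))):
        q=(np.array([px(f,[c[0]+r*np.cos(t),c[1]+r*np.sin(t),z]) for t in a])-o+.5)*6-.5+[k,0]; cv2.polylines(im,[q.round().astype(int)],True,col,1)
cv2.imwrite('pics/c8.png',im)
E
```

```text
top5 0.022 left,top,right,bottom [143.5 103.9] [269.5 226.9]
top5 0.011 left,top,right,bottom [174.7 134.5] [237.7 195.7]
side5 0.022 left,top,right,bottom [129.1  69.7] [273.7 180.1]
side5 0.011 left,top,right,bottom [165.7  96.7] [237.7 151.9]
```

View pics/c8.png

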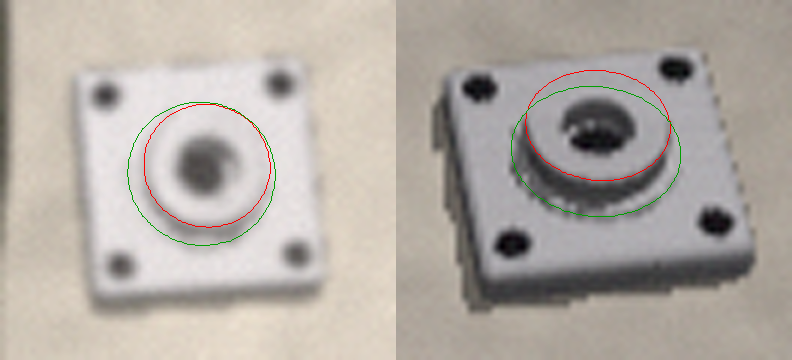

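The ring sits centred to about 1 mm in both views. Reported z is 35 mm below the real tip height, and I allow for that from here. Next is the grey lug cap: I'll centre it across the disc first, then grip the lug.

```bash
python3 - <<'E'
from h import *
print(w('top0',335.67,272.2,.04))
for f,p in((('top5'),(336,274)),):
    g=w(f,*p,.01); print(fits(f,g[0],g[1],[(0,.01,.028),(.01,.04,.009)]))
E
```

```text
[ 0.4691 -0.0279  0.04  ]
(array([0.4728, 0.0047]), np.float64(0.0006340742111206055))
```

>>> {"method": "carry_out", "body": {"motion": [[[-0.046,-0.023,0],-0.15],[[-0.046,-0.023,0],-0.3],[[-0.046,-0.023,0],-0.45],[[-0.046,-0.023,0],-0.6],[[-0.046,-0.023,0],-0.75],[[-0.046,-0.023,0],-0.9],[[-0.046,-0.023,0],-1.05],[[-0.046,-0.023,-0.04],-1.082],[[-0.046,-0.023,-0.08],-1.082],[[-0.046,-0.023,-0.08],-1.082],[[-0.046,-0.023,-0.08],-1.082]]}}

```text
time: 16.2
position: [0.4693, -0.0291, 0.0394]
tool_rot: [2.688, -1.621, 0.001]
ft_force: [0.5, 0.6, -0.7]
grip_width: 1.001
```

>>> {"method": "carry_out", "body": {"motion": [[[0,0,-0.04],0],[[0,0,-0.06],0],[[0,0,-0.069],0],[[0,0,-0.069],0],[[0,0,-0.069],0]]}}

```text
time: 16.7
position: [0.4709, -0.027, -0.0282]
tool_rot: [-2.691, 1.617, -0.004]
ft_force: [0.4, 0.4, 0.0]
grip_width: 0.997
```

>>> {"method": "carry_out", "body": {"motion": [[[0,0,0],0],[[0,0,0],0],[[0,0,0],0],[[0,0,0],0],[[0,0,0],0],[[0,0,0],0],[[0,0,0],0],[[0,0,0],0]], "grip": 1, "squeeze": 10}}

```text
time: 17.5
position: [0.469, -0.0268, -0.0298]
tool_rot: [-2.693, 1.618, 0.0]
ft_force: [-1.3, 0.8, 2.0]
grip_width: 0.636
```

>>> {"method": "carry_out", "body": {"motion": [[[0,0,0],0],[[0,0,0],0],[[0,0,0],0],[[0,0,0],0],[[0,0,0.012],0],[[0,0,0.04],0.15],[[0,0,0.07],0.3],[[0,0,0.07],0.45],[[0,0,0.07],0.6],[[0,0,0.07],0.75],[[0,0,0.07],0.9],[[0,0,0.07],1.05],[[0,0,0.07],1.2],[[0,0,0.07],1.35],[[0,0,0.07],1.5],[[0,0,0.05],1.571],[[0,0,0.02],1.571],[[0,0,0.013],1.571],[[0,0,0.013],1.571]], "grip": -1}}

```text
time: 19.4
position: [0.4681, -0.0273, -0.0172]
tool_rot: [3.048, 0.759, -0.003]
ft_force: [-0.0, -0.4, 0.3]
grip_width: 1.003
```

>>> {"method": "carry_out", "body": {"motion": [[[0,0,0],0],[[0,0,0],0],[[0,0,0],0],[[0,0,0],0],[[0,0,0],0],[[0,0,0],0],[[0,0,0],0],[[0,0,0],0],[[0,0,0],0],[[0,0,0],0],[[0,0,0],0]], "grip": 1, "squeeze": 30}}

```text
time: 20.5
position: [0.4692, -0.0269, -0.0169]
tool_rot: [3.048, 0.761, 0.001]
ft_force: [-0.0, -0.4, -1.3]
grip_width: 0.206
```

>>> {"method": "carry_out", "body": {"motion": [[[0,0,0.05],0],[[0,0,0.1],0],[[0.03,-0.028,0.1],0],[[0.06,-0.056,0.1],0],[[0.09,-0.084,0.1],0],[[0.12,-0.113,0.1],0],[[0.14,-0.131,0.1],0],[[0.146,-0.137,0.1],0],[[0.146,-0.137,0.07],0],[[0.146,-0.137,0.045],0],[[0.146,-0.137,0.036],0],[[0.146,-0.137,0.036],0],[[0.146,-0.137,0.036],0]]}}

```text
time: 21.8
position: [0.6154, -0.1637, 0.0199]
tool_rot: [3.048, 0.761, 0.001]
ft_force: [1.0, 0.0, -3.7]
grip_width: 0.207
```

>>> {"method": "carry_out", "body": {"motion": [[[0,0,-0.002],0],[[0,0,-0.004],0],[[0,0,-0.0055],0],[[0,0,-0.006],0],[[0,0,-0.006],0]]}}

```text
time: 22.3
position: [0.6151, -0.1639, 0.0132]
tool_rot: [-3.048, -0.76, -0.0]
ft_force: [-0.0, -1.4, -3.6]
grip_width: 0.201
```

>>> {"method": "carry_out", "body": {"motion": [[[0,0,-0.001],0],[[0,0,-0.001],0],[[0,0,-0.001],0]]}}

```text
time: 22.6
position: [0.6151, -0.1639, 0.0131]
tool_rot: [-3.048, -0.76, -0.001]
ft_force: [-3.1, 1.0, 5.2]
grip_width: 0.207
```

>>> {"method": "carry_out", "body": {"motion": [[[0,0,0],0],[[0,0,0],0],[[0,0,0],0],[[0,0,0],0],[[0,0,0],0],[[0,0,0.03],0],[[0,0,0.07],0],[[0,0,0.1],0],[[-0.04,-0.003,0.1],0],[[-0.08,-0.006,0.1],0],[[-0.12,-0.01,0.1],0],[[-0.156,-0.0125,0.1],0],[[-0.156,-0.0125,0.1],0],[[-0.156,-0.0125,0.06],0],[[-0.156,-0.0125,0.02],0],[[-0.156,-0.0125,-0.01],0],[[-0.156,-0.0125,-0.025],0],[[-0.156,-0.0125,-0.025],0],[[-0.156,-0.0125,-0.025],0]], "grip": -1}}

```text
time: 24.5
position: [0.4596, -0.1769, -0.0126]
tool_rot: [3.047, 0.76, -0.0]
ft_force: [0.1, 0.8, -0.4]
grip_width: 0.996
```

```bash
python3 - <<'E'
from h import *
s=get_state();print(s['time'],s['position'],s['ft_force'],s['grip_width'])
shot('side','side6');shot('top','top6')
# lug cap disc should be at z .030-.040 on square base: silhouette fit against base colour is weak -> check overlays
t=[]
for f,c,o in(('top6',(.6145,-.1645),(365,175)),('side6',(.6153,-.1612),(325,285))):
    im=cv2.convertScaleAbs(cv2.resize(cv2.imread('pics/'+f+'.png')[o[1]:o[1]+65,o[0]:o[0]+66],None,fx=6,fy=6,interpolation=cv2.INTER_CUBIC),alpha=1.2)
    draw(im,f,*c,.040,.028,(0,0,255),*o,6); t.append(im)
cv2.imwrite('pics/c9.png',np.hstack(t))
E
```

```text
24.5 [ 0.45964174 -0.17691477 -0.01256631] [ 0.08695206  0.81414878 -0.3621721 ] 0.9964813896635425
```

View pics/c9.png

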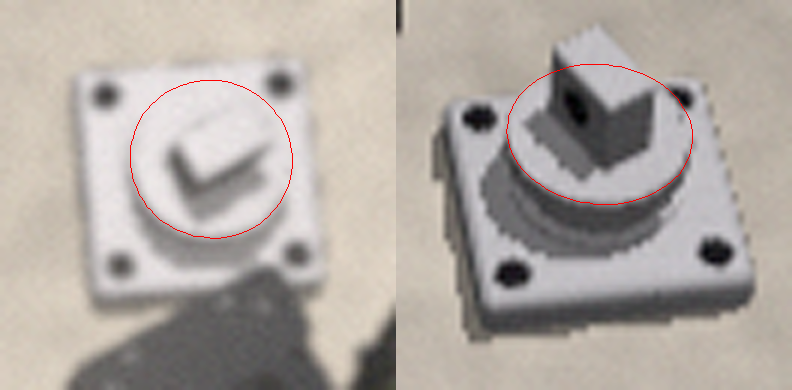

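>>> {"method": "carry_out", "body": {"motion": [[[0,0,0.05],0],[[0,0,0.1],0],[[0.012,-0.044,0.1],0],[[0.024,-0.088,0.1],0],[[0.037,-0.132,0.1],0],[[0.049,-0.176,0.1],0],[[0.061,-0.215,0.1],0],[[0.0665,-0.2305,0.1],0],[[0.0665,-0.2305,0.1],0],[[0.0665,-0.2305,0.06],0],[[0.0665,-0.2305,0.02],0],[[0.0665,-0.2305,-0.01],0],[[0.0665,-0.2305,-0.017],0],[[0.0665,-0.2305,-0.017],0],[[0.0665,-0.2305,-0.017],0]]}}

```text
time: 26.1
position: [0.527, -0.4073, -0.0276]
tool_rot: [3.046, 0.761, 0.004]
ft_force: [0.4, -0.2, -0.0]
grip_width: 1.001
```

>>> {"method": "carry_out", "body": {"motion": [[[0,0,0],0],[[0,0,0],0],[[0,0,0],0],[[0,0,0],0],[[0,0,0],0],[[0,0,0],0],[[0,0,0],0],[[0,0,0],0]], "grip": 1, "squeeze": 12}}

```text
time: 26.9
position: [0.5258, -0.407, -0.0296]
tool_rot: [3.048, 0.761, 0.001]
ft_force: [-0.3, 1.1, 3.3]
grip_width: 0.684
```

>>> {"method": "carry_out", "body": {"motion": [[[0,0,0],0],[[0,0,0],0],[[0,0,0],0],[[0,0,0],0],[[0,0,0],-0.15],[[0,0,0],-0.3],[[0,0,0],-0.45],[[0,0,0],-0.6],[[0,0,0],-0.75],[[0,0,0],-0.9],[[0,0,0],-1.05],[[0,0,0],-1.2],[[0,0,0],-1.35],[[0,0,0],-1.5],[[0,0,0],-1.571],[[0,0,0],-1.571],[[0,0,0],-1.571]], "grip": -1}}

```text
time: 28.6
position: [0.5254, -0.4069, -0.0301]
tool_rot: [2.694, -1.615, -0.0]
ft_force: [0.5, 0.8, -0.2]
grip_width: 1.004
```

>>> {"method": "carry_out", "body": {"motion": [[[0,0,0],0],[[0,0,0],0],[[0,0,0],0],[[0,0,0],0],[[0,0,0],0],[[0,0,0],0],[[0,0,0],0],[[0,0,0],0]], "grip": 1, "squeeze": 30}}

```text
time: 29.4
position: [0.5254, -0.4068, -0.0299]
tool_rot: [-2.693, 1.618, 0.0]
ft_force: [-0.7, 0.6, 0.3]
grip_width: 0.679
```

>>> {"method": "carry_out", "body": {"motion": [[[0,0,0.05],0],[[0,0,0.1],0],[[0,0.03,0.14],0],[[0,0.07,0.15],0.1],[[0,0.11,0.15],0.2],[[0,0.15,0.15],0.3],[[0,0.19,0.15],0.4],[[0,0.23,0.15],0.5],[[0,0.27,0.15],0.6],[[0,0.31,0.15],0.7],[[0,0.35,0.15],0.8],[[0,0.39,0.15],0.9],[[0,0.43,0.15],1.0],[[0,0.47,0.15],1.1],[[0,0.51,0.15],1.2],[[0,0.55,0.15],1.3],[[0,0.59,0.15],1.4],[[0,0.63,0.15],1.5],[[0,0.67,0.15],1.571],[[0,0.71,0.15],1.571]]}}

```text
time: 31.4
position: [0.5249, 0.3042, 0.1193]
tool_rot: [3.048, 0.762, -0.001]
ft_force: [0.3, 0.4, -3.3]
grip_width: 0.679
```

>>> {"method": "carry_out", "body": {"motion": [[[0,0.04,0],0],[[-0.002,0.08,0],0],[[-0.0035,0.115,0],0],[[-0.0035,0.125,0],0],[[-0.0035,0.125,0],0],[[-0.0035,0.125,-0.04],0],[[-0.0035,0.125,-0.08],0],[[-0.0035,0.125,-0.11],0],[[-0.0035,0.125,-0.122],0],[[-0.0035,0.125,-0.122],0],[[-0.0035,0.125,-0.122],0]]}}

```text
time: 32.5
position: [0.5235, 0.4277, -0.0003]
tool_rot: [-3.048, -0.758, -0.003]
ft_force: [0.3, 0.1, -3.6]
grip_width: 0.679
```

>>> {"method": "carry_out", "body": {"motion": [[[0,0,-0.004],0],[[0,0,-0.006],0],[[0,0,-0.0075],0],[[0,0,-0.0085],0],[[0,0,-0.0085],0],[[0,0,-0.0085],0]]}}

```text
time: 33.1
position: [0.5221, 0.4284, -0.0098]
tool_rot: [-3.048, -0.761, -0.001]
ft_force: [-0.8, -0.2, 0.6]
grip_width: 0.681
```

>>> {"method": "carry_out", "body": {"motion": [[[0,0,-0.001],0],[[0,0,-0.001],0],[[0,0,-0.001],0]]}}

```text
time: 33.4
position: [0.5221, 0.4284, -0.0099]
tool_rot: [-3.047, -0.76, -0.0]
ft_force: [-3.3, -2.1, 6.6]
grip_width: 0.676
```

>>> {"method": "carry_out", "body": {"motion": [[[0,0,0],0],[[0,0,0],0],[[0,0,0],0],[[0,0,0],0],[[0,0,0.03],0],[[0,0,0.07],0],[[0.01,-0.03,0.1],0],[[0.03,-0.07,0.1],0],[[0.055,-0.11,0.1],0],[[0.08,-0.15,0.1],0],[[0.105,-0.19,0.1],0],[[0.13,-0.235,0.1],0],[[0.1395,-0.255,0.1],0],[[0.1395,-0.255,0.1],0],[[0.1395,-0.255,0.06],0],[[0.1395,-0.255,0.02],0],[[0.1395,-0.255,-0.01],0],[[0.1395,-0.255,-0.0205],0],[[0.1395,-0.255,-0.0205],0],[[0.1395,-0.255,-0.0205],0]], "grip": -1}}

```text
time: 35.4
position: [0.6621, 0.1742, -0.0311]
tool_rot: [-3.047, -0.762, -0.002]
ft_force: [0.4, 0.6, 1.2]
grip_width: 1.001
```

>>> {"method": "carry_out", "body": {"motion": [[[0,0,0],0],[[0,0,0],0],[[0,0,0],0],[[0,0,0],0],[[0,0,0],0],[[0,0,0],0],[[0,0,0],0],[[0,0,0],0]], "grip": 1, "squeeze": 12}}

```text
time: 36.2
position: [0.6615, 0.1731, -0.0318]
tool_rot: [-3.048, -0.76, -0.0]
ft_force: [-0.1, -1.0, 2.7]
grip_width: 0.689
```

```bash
python3 - <<'E'
from h import *
s=get_state();print(s['time'],s['position'],s['ft_force'],s['grip_width'])
shot('side','side7');shot('top','top7')
t=[]
for f,cs in(('top7',[(.5214,.4276),(.6615,.1725)]),('side7',[(.5234,.4337),(.6615,.1725)])):
  for c,L in zip(cs,([(.042,.030,(0,0,255)),(.02,.034,(0,160,0))],[(.01,.03,(0,0,255))])):
    u,v=px(f,[*c,.02]); o=int(u)-32,int(v)-32
    im=cv2.convertScaleAbs(cv2.resize(cv2.imread('pics/'+f+'.png')[o[1]:o[1]+65,o[0]:o[0]+66],None,fx=4.5,fy=4.5,interpolation=cv2.INTER_CUBIC),alpha=1.2)
    for z,r,col in L: draw(im,f,*c,z,r,col,*o,4.5)
    t.append(im)
cv2.imwrite('pics/c10.png',np.vstack([np.hstack(t[:2]),np.hstack(t[2:])]))
E
```

```text
36.2 [ 0.66153744  0.17312033 -0.03175962] [-0.05947541 -1.00385394  2.71457597] 0.689465173391398
```

View pics/c10.png

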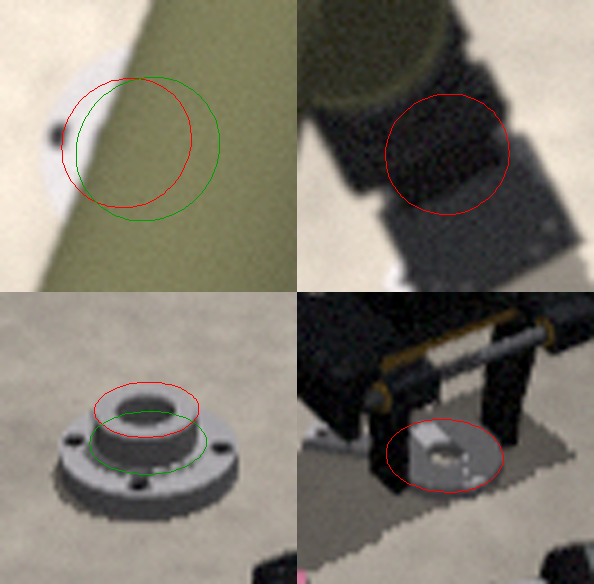

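The ring sits on the round base at its predicted outline, and the grey plate is between the fingers (width 60 mm). Next is the second, crossed grip on the plate.

>>> {"method": "carry_out", "body": {"motion": [[[0,0,0],0],[[0,0,0],0],[[0,0,0],0],[[0,0,0],0],[[0,0,0.03],-0.15],[[0,0,0.03],-0.3],[[0,0,0.03],-0.45],[[0,0,0.03],-0.6],[[0,0,0.03],-0.75],[[0,0,0.03],-0.9],[[0,0,0.03],-1.05],[[0,0,0.03],-1.2],[[0,0,0.03],-1.35],[[0,0,0.03],-1.5],[[0,0,0.03],-1.571],[[0,0,0.01],-1.571],[[0,0,0],-1.571],[[0,0,0],-1.571],[[0,0,0],-1.571]], "grip": -1}}

```text
time: 38.2
position: [0.6609, 0.173, -0.0328]
tool_rot: [2.693, -1.617, -0.002]
ft_force: [-0.6, -0.3, 0.4]
grip_width: 1.001
```

>>> {"method": "carry_out", "body": {"motion": [[[0,0,0],0],[[0,0,0],0],[[0,0,0],0],[[0,0,0],0],[[0,0,0],0],[[0,0,0],0],[[0,0,0],0],[[0,0,0],0]], "grip": 1, "squeeze": 45}}

```text
time: 39.0
position: [0.6616, 0.173, -0.0318]
tool_rot: [-2.693, 1.618, -0.0]
ft_force: [0.1, -0.3, 1.6]
grip_width: 0.656
```

>>> {"method": "carry_out", "body": {"motion": [[[0,0,0.04],0],[[0,0,0.08],0],[[0,0,0.12],0],[[-0.02,0.035,0.12],0],[[-0.04,0.07,0.12],0],[[-0.06,0.11,0.12],0],[[-0.08,0.147,0.12],0],[[-0.1,0.184,0.12],0],[[-0.12,0.22,0.12],0],[[-0.135,0.247,0.12],0],[[-0.1395,0.255,0.12],0],[[-0.1395,0.255,0.12],0],[[-0.1395,0.255,0.09],0],[[-0.1395,0.255,0.065],0],[[-0.1395,0.255,0.052],0],[[-0.1395,0.255,0.047],0],[[-0.1395,0.255,0.047],0],[[-0.1395,0.255,0.047],0]]}}

```text
time: 40.8
position: [0.5232, 0.4279, 0.0164]
tool_rot: [-2.691, 1.618, -0.002]
ft_force: [-0.1, 1.1, -2.5]
grip_width: 0.662
```

>>> {"method": "carry_out", "body": {"motion": [[[0,0,-0.002],0],[[0,0,-0.003],0],[[0,0,-0.004],0],[[0,0,-0.0045],0],[[0,0,-0.0045],0],[[0,0,-0.0045],0]]}}

```text
time: 41.4
position: [0.522, 0.4281, 0.0106]
tool_rot: [2.693, -1.618, 0.0]
ft_force: [-0.6, -1.0, -2.0]
grip_width: 0.66
```

>>> {"method": "carry_out", "body": {"motion": [[[0,0,-0.0005],0],[[0,0,-0.001],0],[[0,0,-0.001],0],[[0,0,-0.001],0]]}}

```text
time: 41.8
position: [0.5221, 0.4282, 0.0101]
tool_rot: [-2.693, 1.618, 0.0]
ft_force: [-1.1, -0.7, 2.9]
grip_width: 0.666
```

>>> {"method": "carry_out", "body": {"motion": [[[0,0,0],0],[[0,0,0],0],[[0,0,0],0],[[0,0,0],0],[[0,0,0.03],0],[[0,0,0.07],0],[[0,0,0.1],0],[[-0.004,-0.04,0.1],0],[[-0.008,-0.085,0.1],0],[[-0.013,-0.13,0.1],0],[[-0.018,-0.175,0.1],0],[[-0.022,-0.22,0.1],0],[[-0.027,-0.265,0.1],0],[[-0.032,-0.31,0.1],0],[[-0.037,-0.355,0.1],0],[[-0.041,-0.4,0.1],0],[[-0.046,-0.445,0.1],0],[[-0.05,-0.49,0.1],0],[[-0.055,-0.535,0.1],0],[[-0.06,-0.58,0.1],0]], "grip": -1}}

```text
time: 43.8
position: [0.4618, -0.1533, 0.1098]
tool_rot: [-2.69, 1.616, -0.0]
ft_force: [1.4, -0.8, 0.1]
grip_width: 1.001
```

>>> {"method": "carry_out", "body": {"motion": [[[-0.003,-0.0245,0],0],[[-0.003,-0.0245,0],0],[[-0.003,-0.0245,-0.04],0],[[-0.003,-0.0245,-0.08],0],[[-0.003,-0.0245,-0.11],0],[[-0.003,-0.0245,-0.121],0],[[-0.003,-0.0245,-0.121],0],[[-0.003,-0.0245,-0.121],0]]}}

```text
time: 44.6
position: [0.4602, -0.1765, -0.0102]
tool_rot: [-2.693, 1.617, -0.003]
ft_force: [0.5, 0.3, 0.7]
grip_width: 1.001
```

```bash
python3 - <<'E'
from h import *
s=get_state();print(s['time'],s['position'],s['ft_force'],s['grip_width'])
shot('side','side8');shot('top','top8')
t=[]
for f,c in(('top8',(.5214,.4276)),('side8',(.5234,.4337))):
    u,v=px(f,[*c,.02]); o=int(u)-38,int(v)-36
    im=cv2.convertScaleAbs(cv2.resize(cv2.imread('pics/'+f+'.png')[o[1]:o[1]+70,o[0]:o[0]+78],None,fx=5,fy=5,interpolation=cv2.INTER_CUBIC),alpha=1.2)
    draw(im,f,*c,.052,.03,(0,0,255),*o,5); t.append(im)
cv2.imwrite('pics/c11.png',np.hstack(t))
E
```

```text
44.6 [ 0.46016162 -0.17649656 -0.01020435] [0.49976299 0.32436533 0.73669311] 1.0010971092443457
```

View pics/c11.png

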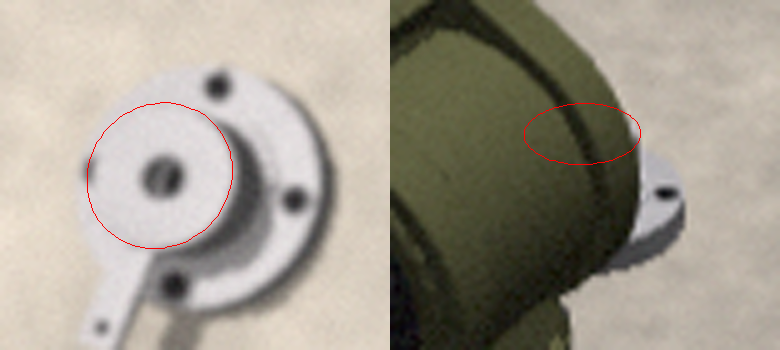

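>>> {"method": "carry_out", "body": {"motion": [[[0,0,0],0],[[0,0,0],0],[[0,0,0],0],[[0,0,0],0],[[0,0,0],0],[[0,0,0],0],[[0,0,0],0],[[0,0,0],0],[[0,0,0],0],[[0,0,0],0]], "grip": 1, "squeeze": 15}}

```text
time: 45.7
position: [0.459, -0.1765, -0.0115]
tool_rot: [2.693, -1.618, 0.0]
ft_force: [0.5, -0.3, -0.1]
grip_width: 0.384
```

>>> {"method": "carry_out", "body": {"motion": [[[0,0,0],0],[[0,0,0],0],[[0,0,0],0],[[0,0,0],0],[[0,0,0],0],[[0,0,0],0.15],[[0,0,0],0.3],[[0,0,0],0.45],[[0,0,0],0.6],[[0,0,0],0.75],[[0,0,0],0.9],[[0,0,0],1.05],[[0,0,0],1.2],[[0,0,0],1.35],[[0,0,0],1.5],[[0,0,0],1.571],[[0,0,0],1.571],[[0,0,0],1.571]], "grip": -1}}

```text
time: 47.5
position: [0.459, -0.1765, -0.0114]
tool_rot: [-3.049, -0.757, -0.0]
ft_force: [0.6, 0.2, 0.5]
grip_width: 1.0
```

>>> {"method": "carry_out", "body": {"motion": [[[0,0,0],0],[[0,0,0],0],[[0,0,0],0],[[0,0,0],0],[[0,0,0],0],[[0,0,0],0],[[0,0,0],0],[[0,0,0],0],[[0,0,0],0],[[0,0,0],0]], "grip": 1, "squeeze": 45}}

```text
time: 48.5
position: [0.4592, -0.1763, -0.0114]
tool_rot: [3.048, 0.761, 0.001]
ft_force: [0.8, -0.0, -1.0]
grip_width: 0.379
```

>>> {"method": "carry_out", "body": {"motion": [[[0,0,0.04],0],[[0,0,0.08],0],[[0,0,0.12],0],[[0.004,0.04,0.13],0],[[0.008,0.08,0.13],0],[[0.013,0.12,0.13],0],[[0.017,0.16,0.13],0],[[0.021,0.2,0.13],0],[[0.025,0.24,0.13],0],[[0.029,0.28,0.13],0],[[0.033,0.32,0.13],0],[[0.038,0.36,0.13],0],[[0.042,0.4,0.13],0],[[0.046,0.44,0.13],0],[[0.05,0.48,0.13],0],[[0.054,0.52,0.13],0],[[0.058,0.56,0.13],0],[[0.062,0.595,0.13],0],[[0.063,0.6045,0.13],0],[[0.063,0.6045,0.13],0]]}}

```text
time: 50.5
position: [0.5201, 0.4296, 0.1162]
tool_rot: [3.045, 0.765, -0.005]
ft_force: [0.3, -0.6, -5.4]
grip_width: 0.376
```

>>> {"method": "carry_out", "body": {"motion": [[[0,0,0],0],[[0,0,0],0],[[0,0,-0.03],0],[[0,0,-0.055],0],[[0,0,-0.068],0],[[0,0,-0.074],0],[[0,0,-0.076],0],[[0,0,-0.0765],0],[[0,0,-0.0765],0],[[0,0,-0.0765],0]]}}

```text
time: 51.5
position: [0.5226, 0.4286, 0.0432]
tool_rot: [-3.047, -0.76, -0.003]
ft_force: [-1.0, 0.3, -4.3]
grip_width: 0.383
```

>>> {"method": "carry_out", "body": {"motion": [[[0,0,-0.0005],0],[[0,0,-0.001],0],[[0,0,-0.0015],0],[[0,0,-0.002],0],[[0,0,-0.002],0],[[0,0,-0.002],0]]}}

```text
time: 52.1
position: [0.5221, 0.4282, 0.0407]
tool_rot: [-3.048, -0.76, -0.0]
ft_force: [-1.6, -0.8, 0.4]
grip_width: 0.382
```

Contact is just made (the weight is off the wrist). I'll seat it 0.5 mm further, release and withdraw clear.

>>> {"method": "carry_out", "body": {"motion": [[[0,0,-0.0005],0],[[0,0,-0.0005],0],[[0,0,-0.0005],0]]}}

```text
time: 52.4
position: [0.5221, 0.4282, 0.0407]
tool_rot: [-3.048, -0.76, -0.001]
ft_force: [-3.3, -2.3, 5.5]
grip_width: 0.379
```

>>> {"method": "carry_out", "body": {"motion": [[[0,0,0],0],[[0,0,0],0],[[0,0,0],0],[[0,0,0],0],[[0,0,0],0],[[0,0,0.03],0],[[0,0,0.07],0],[[0,0,0.11],0],[[0.01,-0.04,0.12],0],[[0.01,-0.08,0.12],0],[[0.01,-0.12,0.12],0],[[0.01,-0.16,0.12],0],[[0.01,-0.2,0.12],0],[[0.01,-0.24,0.12],0],[[0.01,-0.28,0.12],0],[[0.01,-0.32,0.12],0],[[0.01,-0.36,0.12],0],[[0.01,-0.4,0.12],0],[[0.01,-0.4,0.12],0],[[0.01,-0.4,0.12],0]], "grip": -1}}

```text
time: 54.4
position: [0.5322, 0.0271, 0.1598]
tool_rot: [-3.049, -0.756, -0.002]
ft_force: [1.1, 0.8, -0.1]
grip_width: 0.996
```

```bash
python3 - <<'E'
from h import *
s=get_state();print(s['time'],s['position'],s['ft_force'],s['grip_width'])
shot('side','side9');shot('top','top9')
t=[]
for f,cs in(('top9',[(.5214,.4276),(.6145,-.1645)]),('side9',[(.5234,.4337),(.6153,-.1612)])):
  for c,L in zip(cs,([(.064,.04,(0,0,255)),(.1,.017,(0,0,255)),(.052,.03,(0,160,0))],[(.04,.028,(0,0,255))])):
    u,v=px(f,[*c,.04]); o=int(u)-38,int(v)-35
    im=cv2.convertScaleAbs(cv2.resize(cv2.imread('pics/'+f+'.png')[o[1]:o[1]+72,o[0]:o[0]+78],None,fx=4,fy=4,interpolation=cv2.INTER_CUBIC),alpha=1.2)
    for z,r,col in L: draw(im,f,*c,z,r,col,*o,4)
    t.append(im)
# bystander movement: image change at gauge, case, analyser vs start (top)
a,b=cv2.imread('pics/top0.png').astype(int),cv2.imread('pics/top9.png').astype(int)
for n,(x0,y0,x1,y1) in dict(gauge=(155,335,205,415),case=(435,330,495,430),analyser=(295,40,355,195),turq=(205,110,262,148),pink=(285,215,320,248),blue=(270,268,303,300)).items(): print(n,np.abs(a-b)[y0:y1,x0:x1].mean().round(1))
cv2.imwrite('pics/c12.png',np.vstack([np.hstack(t[:2]),np.hstack(t[2:])]))
E
```

```text
54.4 [0.53219368 0.02707485 0.15984457] [ 1.13082191  0.78492102 -0.09978219] 0.9959587067773968
gauge 15.1
case 18.4
analyser 24.0
turq 31.4
pink 57.9
blue 41.6
```

View pics/c12.png

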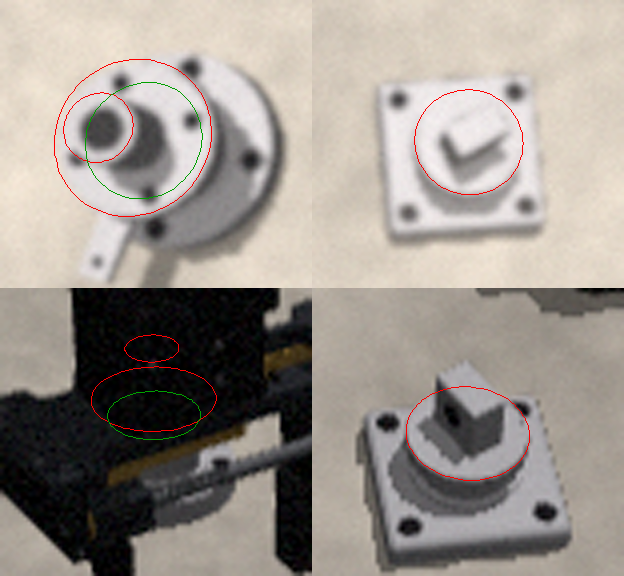

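```bash
python3 - <<'E'
from h import *
a,b=[cv2.imread(f'pics/{n}.png',0).astype(np.float32) for n in('top0','top9')]
for n,(x0,y0,x1,y1) in dict(gauge=(155,335,205,415),case=(435,330,495,430),analyser=(295,40,355,150),turq=(205,110,262,148)).items(): print(n,np.round(cv2.phaseCorrelate(a[y0:y1,x0:x1].copy(),b[y0:y1,x0:x1].copy()),2)if 0 else cv2.phaseCorrelate(a[y0:y1,x0:x1].copy(),b[y0:y1,x0:x1].copy()))
print(ticket.close_job())
E
```

```text
gauge ((0.062352844835217525, 0.05865075903258088), 1.0131951971054076)
case ((0.0016488695398741982, -0.03684334272134038), 1.0689456629753114)
analyser ((0.12168561014793156, -0.02577671076154786), 0.8105849080615574)
turq ((-0.03318881688820241, -0.8895464480158637), 0.3476449386278788)
the job is handed in; nothing more can be done
None
```

Both sample joints are made up and the job is handed in at about 54 s of the 144 s. The round base has the thick ring, the tab plate, then the neck flange (neck up). The square base has the small ring, then the lug cap (lug up). The gripper is open and clear of everything.

**Last checks:**
- **Round joint:** in the final top view, the neck flange matches its predicted outline to about 1 mm. The side camera was blocked by the arm then. It did show the thick ring in place before the other two parts went on.
- **Square joint:** ring and cap match their outlines to about 1 mm in both cameras.
- **Bystanders:** the analyser, gauge and gauge case show at most about 0.1 pixel of shift since the start, well under 1 mm.
- **Turquoise plate:** its check was unclear, showing a 0.9 pixel shift at low match confidence. I never moved near it.
- **Blue and pink caps:** I did not measure these at the end. They were not handled.

**What disagreed:**
- **Tool height:** the reported tool height is about 35 mm below the real fingertips. I found this when the first grip closed above the small ring, confirmed it with a gentle 15 N touch on the bench, and corrected for it.
- **Cameras:** the side camera read y a few mm (up to about 9) higher than the top camera at most parts. I took positions mainly from the top camera.

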